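# Sort loaded and empty laryngoscope handles by weight

## Robot

A 6-joint arm with a two-finger parallel gripper is mounted at the origin on the work surface. World frame = base frame: x ahead of the robot, y to its left, z up, the work surface at z = 0. Lengths are in mm, angles in rad, forces in N, time in s.
With the tool pointing down it reaches from about 300 to 750 mm from the base axis. Payload 8.5 kg.
Tool frame: the origin (TCP) lies at the very end of the fingers, on their centre line; the grasp point (between the pads) lies 19 mm behind it; z points along the fingers, y is the line along which they close (so a half turn about z gives the same grasp; the last joint's range is limited). The gripper opens to 88 mm and grips with 3 to 60 N. Pads are 18 mm wide; open, the fingers measure 123 mm over their backs; the gripper's body (75 mm by 187 mm) begins 45 mm behind the grasp point.
Start: joints at [1.088, 0.381, 1.297, -0, 1.464, -0.215], TCP at [145.528, 530.379, 238.748] pointing down, gripper open.
Joint ranges: [-3.11, 3.11], [-0.89, 2.33], [0.22, 2.48], [-1.42, 4.56], [0.17, 2.85], [-2.88, 2.88]. Speed limits (rad/s): [2.39, 2.39, 3.14, 3.14, 3.14, 3.14].

## Interface

Orientations are given as [roll, pitch, yaw] about the fixed x, y, z axes, in that order (R = Rz(yaw) Ry(pitch) Rx(roll)).
In Python, from rig import telemetry, vision, sign_off gives the robot as it stands.
- The arm moves only by the shell command python3 -m crank 'ROWS' [OPENING]. ROWS is JSON, a list of rows, each an object with "linear": the shift along the tool's x, y, z normalised to -1 to 1, where 1 is 1000 mm, a list of three; "rotation": the turn, a rotation vector about the tool's x, y, z normalised to -1 to 1, where 1 is 0.5 rad, a list of three. In form: [{"linear": [dx, dy, dz], "rotation": [ax, ay, az]}, ...]. A call has 1 to 20 rows; each row shifts and turns the commanded pose from where the row before left it, along the tool's axes as they then stand; what a row does not reach is not made up. A row lasts 1/8 s, in which the tool goes at most 62.5 mm and 10.7 degrees, less where a joint would pass 70% of its speed; a pose out of reach is approached as far as the arm can. A call with a number of a shift or a turn outside -1 to 1 is refused whole. A call with a gripper value outside its range is refused whole. OPENING is the gripper command: -1 is fully open, 1 is shut, values between are in proportion, set as the call begins (- or left out, the last holds). The fingers move at their own pace and stop on an object; the grip force is fixed at half the most. Time passes only in rows, so rows that do not move let the fingers close. It gives the time, the measured TCP pose, the force, the opening and the grip force at its end, in the units of the state.
- telemetry.get_state(): the state, without advancing time (a new reading comes with each control period).
- vision.snapshot(name): name is "scene" or "top"; returns the picture (420x560x3 uint8, red, green, blue); there is no depth.
- vision.calibration(name): a dict with "camera_matrix" (3x3 intrinsics, pixels), "k1" (the pictures are not rectified: a ray, as slopes to the right and down, at radius r is drawn at 1 + k1 r^2 times it, then the intrinsics apply), "R" (3x3) and "t" (3): a world point X has camera coordinates R X + t. Camera axes: x right, y down, z forward; pixel columns grow to the right and rows downward; lengths in mm; the calibration is good to about 2 mm. A picture is of the moment at which its call begins. calibration takes no time and is no camera call.
- sign_off(): hands the job in; it is judged then, once.
The state is a dict: "clock": time; "joint_pos": joint angles; "qd": joint speeds; "joint_efforts": joint torques, N m; "tool_pos": TCP position; "tool_rot": TCP orientation; "force": force on the tool from outside, world axes, zero at the start; "wrist_torque": the same for the moment, N m; "width": finger opening in mm; "grasp_force": force on a finger pad.
Only numpy, scipy, OpenCV 4.12 (cv2) and the standard library are available. Lean on these libraries where they do the work, as an engineer would, in place of code of your own. Each camera call takes 0.05 s, during which the arm holds its last target. There are 200 camera calls.

## Task

Three identical laryngoscope handles stand on the treatment-room counter; some have batteries in them and some are empty, which you can only feel by lifting them. Stand every loaded (heavy) handle upright in the shallow steel tray and every empty (light) one upright in the deeper grey plastic bin. Don't let any handle fall over, and leave the jar, cup and tape roll that stand among them where they are.

Things in the scene. Friction and masses are not known exactly. Their poses are not given: they have to be found in the camera images.
- handle_a: laryngoscope handle A: closed bright metal cylinder with ribbed grip standing on its flat end, 36 mm diameter, 106 mm tall, with a small steel blade clip 18 x 20 mm on top (118 mm tall in all). Origin at the centre of its underside, z up along it. The three handles look exactly alike; each is either loaded (batteries inside, 235 to 300 g) or empty (100 to 125 g), at random, and one or two of the three are loaded. Nothing but its weight when lifted tells.
- handle_b: laryngoscope handle B: closed bright metal cylinder with ribbed grip standing on its flat end, 36 mm diameter, 106 mm tall, with a small steel blade clip 18 x 20 mm on top (118 mm tall in all). Origin at the centre of its underside, z up along it. The three handles look exactly alike; each is either loaded (batteries inside, 235 to 300 g) or empty (100 to 125 g), at random, and one or two of the three are loaded. Nothing but its weight when lifted tells.
- handle_c: laryngoscope handle C: closed bright metal cylinder with ribbed grip standing on its flat end, 36 mm diameter, 106 mm tall, with a small steel blade clip 18 x 20 mm on top (118 mm tall in all). Origin at the centre of its underside, z up along it. The three handles look exactly alike; each is either loaded (batteries inside, 235 to 300 g) or empty (100 to 125 g), at random, and one or two of the three are loaded. Nothing but its weight when lifted tells.
- ready_tray: shallow stainless steel instrument tray with a wire handle at each short end, for the loaded handles. 200 mm (its x) by 150 mm (its y), walls 22 mm high and 4 mm thick, floor 4 mm thick, fixed to the counter. Origin at the centre of its underside. It may be on the left or the right.
- refill_bin: deeper grey plastic bin with a rolled rim, for the empty handles. 200 mm (its x) by 150 mm (its y), 212 x 158 mm over the rim, walls 48 mm high and 4 mm thick, floor 4 mm thick, fixed to the counter. Origin at the centre of its underside. It is on the side opposite the tray.
- tablet_jar: bystander among the handles: white plastic tablet jar, 40 mm diameter, 80 mm tall, origin at the centre of its underside
- specimen_cup: bystander among the handles: white open cup, 50 mm diameter at the rim, 60 mm tall, origin at the centre of its underside
- tape_roll: bystander among the handles: roll of paper tape lying flat, 52 mm diameter, 25 mm high, origin at the centre of its underside

How it is judged:
By the outcome, as a careful person would: the job done as asked, in the order asked, and still so for the second after the job is handed in, with the robot touching nothing.
It also fails if it takes over 69 s, if anything falls off the work surface, if the arm or the gripper's body presses on something with over 40 N, if the wrist force passes 120 N, or if a joint passes its speed limit or range.

## Working session

There is one attempt and no reset: what is moved stays moved. The work goes in short steps, Python scripts to look and compute and a shell command to move; the robot and the scene stay as the last step left them, time stands still between calls to the robot, and variables do not carry over. Pictures are saved under pics/ and viewed, at most 10 in all, crops included, and the job is handed in when it is done.

```bash
ls; mkdir -p pics
python3 - <<'E'
from rig import telemetry, vision
import cv2
for n in("top","scene"):
    cv2.imwrite(f"pics/{n}0.png",vision.snapshot(n)[:,:,::-1])
    print(vision.calibration(n))
print(telemetry.get_state())
E
```

```text
pics
{'camera_matrix': array([[445.29256374,   0.        , 280.53306838],
       [  0.        , 445.29256374, 212.4297443 ],
       [  0.        ,   0.        ,   1.        ]]), 'k1': 0.02229684127459697, 'R': array([[ 0.00956139, -0.99925615,  0.03735951],
       [-0.98308667, -0.01622689, -0.18242062],
       [ 0.18289116, -0.03498344, -0.98251055]]), 't': array([-21.71967296, 557.4504569 , 890.32121855])}
{'camera_matrix': array([[454.93462202,   0.        , 282.17051222],
       [  0.        , 454.93462202, 215.49847819],
       [  0.        ,   0.        ,   1.        ]]), 'k1': -0.0835078584864616, 'R': array([[-4.06411359e-01,  9.13689765e-01, -9.05561273e-04],
       [ 5.76167193e-01,  2.55511064e-01, -7.76366834e-01],
       [-7.09127050e-01, -3.16046055e-01, -6.30280667e-01]]), 't': array([ 234.72856214, -273.56172781, 1231.59809953])}
{'clock': 0.1, 'joint_pos': array([ 1.08767378e+00,  3.81133964e-01,  1.29817326e+00,  8.49486728e-06,
        1.46358125e+00, -2.15283851e-01]), 'qd': array([ 0.00110985, -0.00140136, -0.00112357,  0.0014032 ,  0.00125008,
       -0.00093522]), 'joint_efforts': array([ 3.32757103e-03, -4.38642991e+01, -2.24912810e+01,  7.14413845e-02,
        3.41681193e-02, -9.41543249e-05]), 'tool_pos': array([145.42852699, 530.16457542, 238.20058618]), 'tool_rot': array([-3.14032855e+00, -2.85069911e-04,  2.87375287e+00]), 'force': array([ 0.31913385, -0.29773399, -0.16873021]), 'wrist_torque': array([ 0.00189383, -0.01295112, -0.03644432]), 'grasp_force': 0.0, 'width': 88.0456930696545}
```

View pics/top0.png

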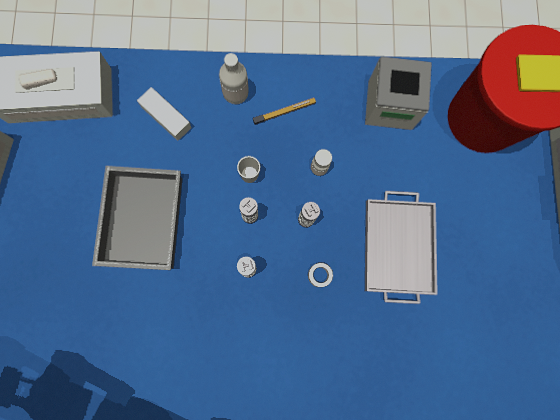

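View pics/scene0.png

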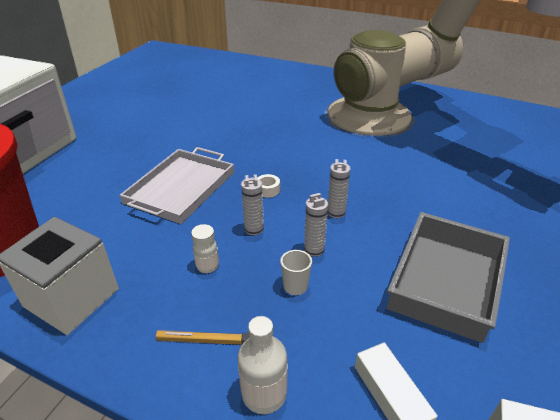

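The top view shows the bin on the left (about 140,218) and the tray on the right (401,246). The handle tops are at about (249,204), (311,210) and (246,266), the cup at (249,168), the jar at (321,158) and the tape at (320,275). I'll zoom in and compute positions.

```bash
cat > h.py <<'E'
import numpy as np, cv2
from rig import vision
def unproj(n,uv,z):
    c=vision.calibration(n);K=c["camera_matrix"];k=c["k1"]
    p=cv2.undistortPoints(np.array([[uv]],float),K,np.array([k,0,0,0,0.]))[0,0]
    R=c["R"];C=-R.T@c["t"];d=R.T@np.array([p[0],p[1],1]);return C+d*(z-C[2])/d[2]
def proj(n,X):
    c=vision.calibration(n);r,_=cv2.Rodrigues(c["R"])
    return cv2.projectPoints(np.array([X],float),r,c["t"],c["camera_matrix"],np.array([c["k1"],0,0,0,0.]))[0][0,0]
E
python3 - <<'E'
from h import *
for n,uv,z in [("h1",(249,204),106),("h2",(311,208.5),106),("h3",(246,265.5),106),("cup",(249,168),60),("jar",(321.5,156),80),("tape",(320.5,275),25)]:
    P=unproj("top",uv,z); print(n,P.round(0), "scene base px",proj("scene",[P[0],P[1],0]).round(), "scene top px",proj("scene",[P[0],P[1],z]).round())
for uv in [(107,168),(180,170),(171,269),(95,265)]: print("bin",unproj("top",uv,48).round())
for uv in [(367,200),(436,203),(437,294),(367,292)]: print("tray",unproj("top",uv,22).round())
im=cv2.imread("pics/top0.png")[130:300,210:350]
im=cv2.resize(im,None,fx=3.5,fy=3.5,interpolation=cv2.INTER_CUBIC); cv2.imwrite("pics/c1.png",im)
E
```

```text
h1 [564.  51. 106.] scene base px [311. 251.] scene top px [314. 204.]
h2 [557. -73. 106.] scene base px [251. 230.] scene top px [249. 185.]
h3 [442.  54. 106.] scene base px [335. 213.] scene top px [339. 168.]
cup [651.  54.  60.] scene base px [294. 285.] scene top px [294. 259.]
jar [675. -99.  80.] scene base px [207. 268.] scene top px [202. 233.]
tape [ 429. -102.   25.] scene base px [267. 191.] scene top px [267. 181.]
bin [648. 355.  48.]
bin [647. 202.  48.]
bin [437. 209.  48.]
bin [443. 363.  48.]
tray [ 594. -206.   22.]
tray [ 590. -360.   22.]
tray [ 392. -351.   22.]
tray [ 394. -201.   22.]
```

View pics/c1.png

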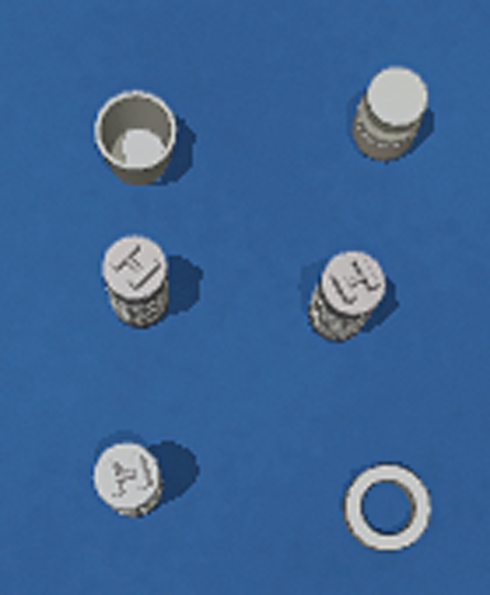

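In the crop the handle discs sit at about (135,268), (353,283) and (128,475), which makes the full-image centres (248.6,206.5), (310.8,211) and (246.6,265.9). I'll refine those positions, square the tool (yaw to π) and travel above handle 1.

```bash
python3 - <<'E'
from h import *
for t,s in [((248.6,206.5),(316,202)),((310.8,211),(252,184)),((246.6,265.9),(340,168))]: print(unproj("top",t,106).round(),unproj("scene",s,106).round())
E
python3 -m crank '[{"linear":[0,0,0],"rotation":[0,0,-0.268]},{"linear":[0,0,0],"rotation":[0,0,-0.268]},{"linear":[-0.02,-0.024,0],"rotation":[0,0,0]},{"linear":[-0.03,-0.035,0],"rotation":[0,0,0]},{"linear":[-0.03,-0.035,0],"rotation":[0,0,0]},{"linear":[-0.03,-0.035,0],"rotation":[0,0,0]},{"linear":[-0.03,-0.035,0],"rotation":[0,0,0]},{"linear":[-0.03,-0.035,0],"rotation":[0,0,0]},{"linear":[-0.03,-0.035,0],"rotation":[0,0,0]},{"linear":[-0.03,-0.035,0],"rotation":[0,0,0]},{"linear":[-0.03,-0.035,0],"rotation":[0,0,0]},{"linear":[-0.03,-0.035,0],"rotation":[0,0,0]},{"linear":[-0.03,-0.035,0],"rotation":[0,0,0]},{"linear":[-0.03,-0.035,0],"rotation":[0,0,0]},{"linear":[-0.03,-0.035,0],"rotation":[0,0,0]},{"linear":[-0.03,-0.035,0],"rotation":[0,0,0]},{"linear":[0,0,0],"rotation":[0,0,0]}]' -1
```

```text
[559.  51. 106.] [556.  52. 106.]
[551. -73. 106.] [553. -69. 106.]
[441.  52. 106.] [441.  56. 106.]
clock: 2.22
tool_pos: [556.8, 49.3, 237.7]
tool_rot: [-3.141, -0.001, 3.139]
force: [-1.0, -0.3, -0.4]
width: 88.0
grasp_force: 0.0
```

```bash
python3 -m crank '[{"linear":[-0.001,0.002,0.03],"rotation":[0,0,0]},{"linear":[0,0,0.04],"rotation":[0,0,0]},{"linear":[0,0,0.04],"rotation":[0,0,0]},{"linear":[0,0,0.03],"rotation":[0,0,0]},{"linear":[0,0,0.02],"rotation":[0,0,0]},{"linear":[0,0,0.015],"rotation":[0,0,0]},{"linear":[0,0,0],"rotation":[0,0,0]},{"linear":[0,0,0],"rotation":[0,0,0]}]' -0.2
python3 - <<'E'
from h import *
for n in("scene","top"): cv2.imwrite(f"pics/{n}1.png",vision.snapshot(n)[:,:,::-1])
a=cv2.imread("pics/scene1.png")[120:300,200:380];b=cv2.imread("pics/top1.png")[150:280,190:320]
cv2.imwrite("pics/c2.png",np.hstack([cv2.resize(a,(400,400)),cv2.resize(b,(400,400))]))
E
```

```text
clock: 3.22
tool_pos: [556.9, 53.6, 64.5]
tool_rot: [-3.141, 0.001, -3.141]
force: [-0.5, -0.1, -0.5]
width: 52.6
grasp_force: 0.0
```

View pics/c2.png

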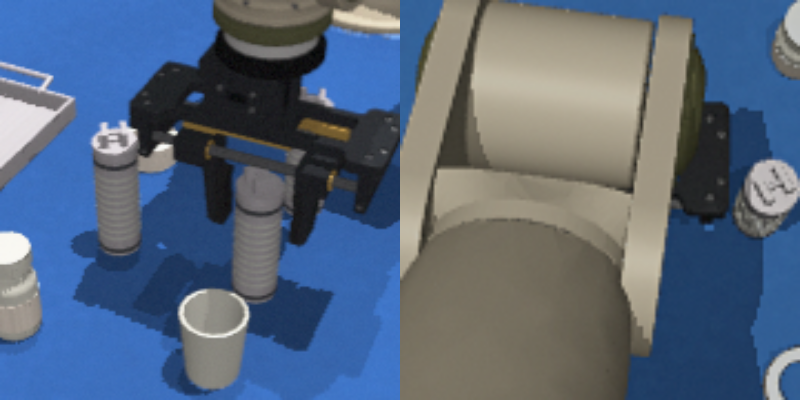

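The handle (left crop, x≈258) stands upright between the fingers (x≈218 and 303). I'll shift 2 mm in y and close, then lift.

```bash
python3 -c "
from rig import telemetry as t;print(t.get_state()['force'])"; python3 -m crank '[{"linear":[0,-0.002,0],"rotation":[0,0,0]},{"linear":[0,0,0],"rotation":[0,0,0]},{"linear":[0,0,0],"rotation":[0,0,0]},{"linear":[0,0,0],"rotation":[0,0,0]},{"linear":[0,0,0],"rotation":[0,0,0]}]' 1; python3 -m crank '[{"linear":[0,0,-0.01],"rotation":[0,0,0]},{"linear":[0,0,-0.025],"rotation":[0,0,0]},{"linear":[0,0,-0.03],"rotation":[0,0,0]},{"linear":[0,0,-0.015],"rotation":[0,0,0]},{"linear":[0,0,0],"rotation":[0,0,0]},{"linear":[0,0,0],"rotation":[0,0,0]},{"linear":[0,0,0],"rotation":[0,0,0]},{"linear":[0,0,0],"rotation":[0,0,0]}]'; for i in 1 2 3; do python3 -m crank '[{"linear":[0,0,0],"rotation":[0,0,0]}]' | grep force; done
```

```text
[-0.43250656 -0.44150264  0.69094214]
clock: 3.95
tool_pos: [556.7, 51.4, 63.9]
tool_rot: [-3.141, 0.0, -3.141]
force: [-1.1, -0.3, 1.8]
width: 34.3
grasp_force: 31.1
clock: 4.95
tool_pos: [556.5, 51.5, 143.2]
tool_rot: [3.141, -0.001, -3.141]
force: [-0.1, -0.1, -1.0]
width: 34.6
grasp_force: 31.0
force: [-1.1, 0.4, -2.2]
grasp_force: 31.0
force: [0.0, -0.6, -0.8]
grasp_force: 31.0
force: [-0.4, -0.0, -1.3]
grasp_force: 31.0
```

```bash
cat > w.py <<'E'
from h import *
from rig import telemetry
f=[]
for i in range(16):
    vision.snapshot("top"); s=telemetry.get_state(); f.append(np.r_[s["force"],s["joint_efforts"][1:3]])
print(np.mean(f,0).round(2),np.std(f,0).round(2),s["clock"],s["tool_pos"].round(1))
E
python3 w.py
```

```text
[ -0.     0.1   -0.97 -46.96 -20.11] [0.37 0.52 0.48 0.01 0.  ] 6.125 [556.6  51.5 143.8]
```

That is about 1.0 N, so handle 1 is empty. It goes to the bin.

```bash
python3 -m crank '[{"linear":[0.005,0.02,0],"rotation":[0,0,0]},{"linear":[0.009,0.037,0],"rotation":[0,0,0]},{"linear":[0.01,0.04,0],"rotation":[0,0,0]},{"linear":[0.01,0.04,0],"rotation":[0,0,0]},{"linear":[0.01,0.04,0],"rotation":[0,0,0]},{"linear":[0.008,0.033,0],"rotation":[0,0,0]},{"linear":[0.005,0.02,0],"rotation":[0,0,0]},{"linear":[0,0,0],"rotation":[0,0,0]},{"linear":[0,0,0.02],"rotation":[0,0,0]},{"linear":[0,0,0.025],"rotation":[0,0,0]},{"linear":[0,0,0.015],"rotation":[0,0,0]},{"linear":[0,0,0.008],"rotation":[0,0,0]},{"linear":[0,0,0],"rotation":[0,0,0]},{"linear":[0,0,0],"rotation":[0,0,0]}]'; python3 w.py
```

```text
clock: 7.88
tool_pos: [500.0, 281.5, 76.5]
tool_rot: [3.141, 0.001, -3.141]
force: [0.4, -0.1, -1.1]
width: 34.2
grasp_force: 31.0
[ 7.000e-02  4.000e-02 -1.110e+00 -4.987e+01 -1.789e+01] [0.54 0.48 0.49 0.08 0.02] 8.675 [499.6 281.5  75.7]
```

```bash
python3 -m crank '[{"linear":[0,0,0.005],"rotation":[0,0,0]},{"linear":[0,0,0.003],"rotation":[0,0,0]},{"linear":[0,0,0],"rotation":[0,0,0]},{"linear":[0,0,0],"rotation":[0,0,0]}]'; python3 -m crank '[{"linear":[0,0,0],"rotation":[0,0,0]},{"linear":[0,0,0],"rotation":[0,0,0]},{"linear":[0,0,0],"rotation":[0,0,0]},{"linear":[0,0,0],"rotation":[0,0,0]}]' -0.3; python3 -m crank '[{"linear":[0,0,-0.015],"rotation":[0,0,0]},{"linear":[0,0,-0.03],"rotation":[0,0,0]},{"linear":[0,0,-0.035],"rotation":[0,0,0]},{"linear":[0,0,-0.025],"rotation":[0,0,0]},{"linear":[0,0,0],"rotation":[0,0,0]},{"linear":[0,0,0],"rotation":[0,0,0]}]'; python3 w.py
```

```text
clock: 9.18
tool_pos: [499.7, 281.5, 67.9]
tool_rot: [3.141, 0.0, -3.141]
force: [-0.4, 0.2, 2.2]
width: 34.4
grasp_force: 31.3
clock: 9.68
tool_pos: [499.5, 281.4, 67.7]
tool_rot: [-3.142, -0.0, -3.141]
force: [0.2, -0.6, -0.0]
width: 57.5
grasp_force: 0.0
clock: 10.42
tool_pos: [499.1, 281.3, 172.0]
tool_rot: [-3.141, -0.001, -3.141]
force: [0.6, 0.4, -0.3]
width: 57.0
grasp_force: 0.0
[  0.05   0.16  -0.3  -47.27 -20.94] [0.57 0.42 0.41 0.26 0.08] 11.225 [499.6 281.5 172.8]
```

```bash
python3 -m crank '[{"linear":[0.005,-0.02,0],"rotation":[0,0,0]},{"linear":[0.01,-0.038,0],"rotation":[0,0,0]},{"linear":[0.01,-0.04,0],"rotation":[0,0,0]},{"linear":[0.01,-0.04,0],"rotation":[0,0,0]},{"linear":[0.01,-0.04,0],"rotation":[0,0,0]},{"linear":[0.009,-0.032,0],"rotation":[0,0,0]},{"linear":[0.005,-0.018,0],"rotation":[0,0,0]},{"linear":[0,0,0],"rotation":[0,0,0]},{"linear":[0,0,0],"rotation":[0,0,0]}]'
python3 - <<'E'
from h import *
for n in("scene","top"): cv2.imwrite(f"pics/{n}2.png",vision.snapshot(n)[:,:,::-1])
a=cv2.imread("pics/scene2.png")[100:330,220:520];b=cv2.imread("pics/top2.png")[130:300,90:350]
cv2.imwrite("pics/c3.png",np.hstack([cv2.resize(a,(400,307)),cv2.resize(b,(400,307))]))
E
```

```text
clock: 12.35
tool_pos: [440.8, 53.9, 172.8]
tool_rot: [3.141, 0.0, -3.141]
force: [-0.3, 0.4, 0.6]
width: 57.0
grasp_force: 0.0
```

View pics/c3.png

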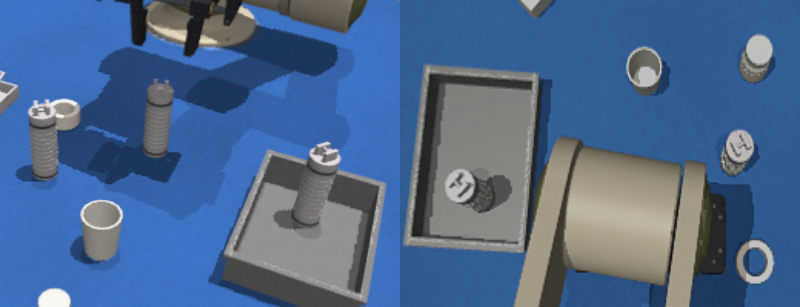

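The handle in the bin, in the left crop, has its top at (323,155) and its base at (307,220). It looks slightly leaning, so I'll check it against projection.

Run:
```python
from h import *
for z in(4,110):
    for P in[(500,282),(551,-72),(441,53)]: print(P,z,proj("scene",[*P,z]).round(1),proj("top",[*P,z]).round(1))
a=cv2.imread("pics/scene2.png")[190:300,420:500];b=cv2.imread("pics/top2.png")[210:270,100:160]
cv2.imwrite("pics/c4.png",np.hstack([cv2.resize(a,(400,550)),cv2.resize(b,(400,550))]))
```

```text
(500, 282) 4 [447.6 263.3] [142.9 240.4]
(551, -72) 4 [253.1 227.3] [305.6 219.7]
(441, 53) 4 [334.7 210.9] [248.1 268.9]
(500, 282) 110 [462.7 216.2] [128.3 233.8]
(551, -72) 110 [250.6 181.2] [310.5 210.9]
(441, 53) 110 [338.8 165.7] [246.2 265.7]
```

View pics/c4.png

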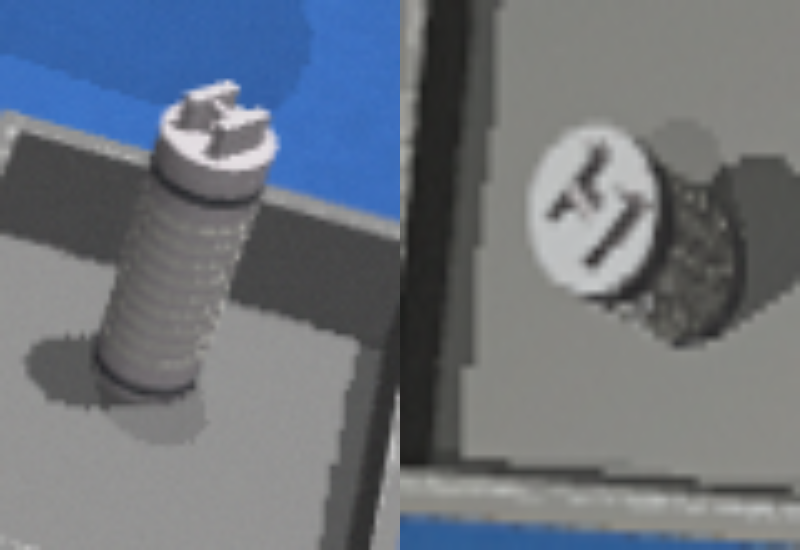

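The handle in the bin is upright: its disc at (464,217) and base at (448,266) both match the predicted projection, so the lean is only perspective. Now I'll grasp handle 3.

```bash
python3 -m crank '[{"linear":[0,-0.001,0.02],"rotation":[0,0,0]},{"linear":[0,0,0.035],"rotation":[0,0,0]},{"linear":[0,0,0.035],"rotation":[0,0,0]},{"linear":[0,0,0.018],"rotation":[0,0,0]},{"linear":[0,0,0],"rotation":[0,0,0]}]'; python3 -m crank '[{"linear":[0,0,0],"rotation":[0,0,0]},{"linear":[0,0,0],"rotation":[0,0,0]},{"linear":[0,0,0],"rotation":[0,0,0]},{"linear":[0,0,0],"rotation":[0,0,0]}]' 1;  python3 -m crank '[{"linear":[0,0,-0.01],"rotation":[0,0,0]},{"linear":[0,0,-0.025],"rotation":[0,0,0]},{"linear":[0,0,-0.03],"rotation":[0,0,0]},{"linear":[0,0,-0.015],"rotation":[0,0,0]},{"linear":[0,0,0],"rotation":[0,0,0]},{"linear":[0,0,0],"rotation":[0,0,0]}]'; python3 w.py
```

```text
clock: 13.08
tool_pos: [440.2, 53.0, 63.9]
tool_rot: [3.141, -0.003, -3.141]
force: [0.4, -0.9, 0.9]
width: 57.3
grasp_force: 0.0
clock: 13.58
tool_pos: [441.1, 52.6, 65.4]
tool_rot: [3.141, 0.002, -3.141]
force: [0.0, 2.3, 5.7]
width: 36.0
grasp_force: 30.0
clock: 14.32
tool_pos: [440.1, 52.5, 144.2]
tool_rot: [3.141, -0.001, -3.141]
force: [0.9, 0.4, -2.9]
width: 35.6
grasp_force: 29.9
[  0.04  -0.07  -2.62 -35.98 -18.49] [0.46 0.67 0.59 0.15 0.04] 15.125 [440.6  52.5 144.8]
```

About 2.6 N, so handle 3 is loaded. It goes to the tray at (450,-280).

```bash
python3 -m crank '[{"linear":[0,-0.02,0],"rotation":[0,0,0]},{"linear":[-0.001,-0.035,0],"rotation":[0,0,0]},{"linear":[-0.001,-0.04,0],"rotation":[0,0,0]},{"linear":[-0.001,-0.04,0],"rotation":[0,0,0]},{"linear":[-0.001,-0.04,0],"rotation":[0,0,0]},{"linear":[-0.001,-0.04,0],"rotation":[0,0,0]},{"linear":[-0.001,-0.04,0],"rotation":[0,0,0]},{"linear":[-0.001,-0.035,0],"rotation":[0,0,0]},{"linear":[-0.001,-0.027,0],"rotation":[0,0,0]},{"linear":[-0.001,-0.016,0],"rotation":[0,0,0]},{"linear":[0,0,0],"rotation":[0,0,0]},{"linear":[0,0,0.02],"rotation":[0,0,0]},{"linear":[0,0,0.025],"rotation":[0,0,0]},{"linear":[0,0,0.015],"rotation":[0,0,0]},{"linear":[0,0,0.008],"rotation":[0,0,0]},{"linear":[0,0,0],"rotation":[0,0,0]},{"linear":[0,0,0],"rotation":[0,0,0]}]'; python3 w.py
```

```text
clock: 17.25
tool_pos: [450.0, -280.8, 77.4]
tool_rot: [-3.141, 0.001, -3.141]
force: [0.1, 1.2, -2.1]
width: 35.8
grasp_force: 29.9
[  0.09   0.15  -2.64 -46.5  -17.15] [0.4  0.38 0.49 0.07 0.02] 18.05 [ 449.7 -280.6   76.7]
```

```bash
python3 -m crank '[{"linear":[0,0,0.005],"rotation":[0,0,0]},{"linear":[0,0,0.003],"rotation":[0,0,0]},{"linear":[0,0,0],"rotation":[0,0,0]},{"linear":[0,0,0],"rotation":[0,0,0]}]'
```

```text
clock: 18.55
tool_pos: [449.9, -280.5, 69.4]
tool_rot: [-3.141, 0.001, -3.141]
force: [-1.8, 3.0, 8.1]
width: 35.7
grasp_force: 30.0
```

```bash
python3 -m crank '[{"linear":[0,0,0],"rotation":[0,0,0]},{"linear":[0,0,0],"rotation":[0,0,0]},{"linear":[0,0,0],"rotation":[0,0,0]},{"linear":[0,0,0],"rotation":[0,0,0]}]' -0.3; python3 -m crank '[{"linear":[0,0,-0.015],"rotation":[0,0,0]},{"linear":[0,0,-0.03],"rotation":[0,0,0]},{"linear":[0,0,-0.035],"rotation":[0,0,0]},{"linear":[0,0,-0.025],"rotation":[0,0,0]},{"linear":[0,0,0],"rotation":[0,0,0]},{"linear":[-0.01,0.02,0],"rotation":[0,0,0]},{"linear":[-0.018,0.036,0],"rotation":[0,0,0]},{"linear":[-0.02,0.04,0],"rotation":[0,0,0]},{"linear":[-0.02,0.04,0],"rotation":[0,0,0]},{"linear":[-0.018,0.037,0],"rotation":[0,0,0]},{"linear":[-0.01,0.02,0],"rotation":[0,0,0]},{"linear":[-0.006,0.015,0],"rotation":[0,0,0]},{"linear":[0,0,0],"rotation":[0,0,0]},{"linear":[0,0,0],"rotation":[0,0,0]}]'
python3 - <<'E'
from h import *
for n in("scene","top"): cv2.imwrite(f"pics/{n}3.png",vision.snapshot(n)[:,:,::-1])
a=cv2.imread("pics/scene3.png")[100:330,100:400];b=cv2.imread("pics/top3.png")[130:310,220:460]
cv2.imwrite("pics/c5.png",np.hstack([cv2.resize(a,(400,307)),cv2.resize(b,(400,307))]))
for z in(4,110): print(proj("scene",[450,-280,z]).round(1),proj("top",[450,-280,z]).round(1))
E
```

```text
clock: 19.05
tool_pos: [449.7, -280.6, 68.7]
tool_rot: [3.142, -0.0, -3.141]
force: [0.9, 0.3, 0.3]
width: 57.3
grasp_force: 0.0
clock: 20.8
tool_pos: [551.3, -73.2, 173.5]
tool_rot: [-3.141, -0.0, 3.141]
force: [0.0, 0.2, 0.1]
width: 57.0
grasp_force: 0.0
[189.6 175.1] [400.2 266.6]
[183.2 132.5] [416.6 263.2]
```

View pics/c5.png

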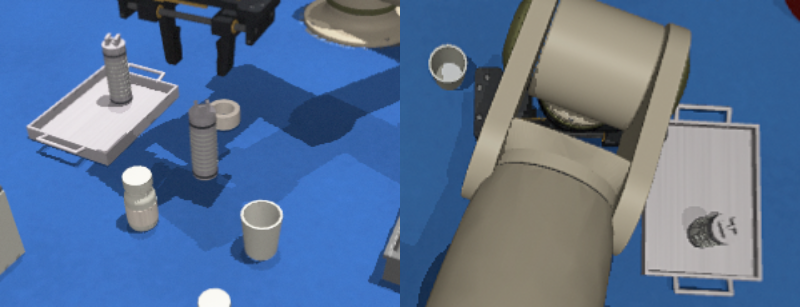

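The tray handle is upright (left crop top (115,47), which matches the projection). Now I'll grasp handle 2.

```bash
python3 -m crank '[{"linear":[0,0.001,0.02],"rotation":[0,0,0]},{"linear":[0,0,0.035],"rotation":[0,0,0]},{"linear":[0,0,0.035],"rotation":[0,0,0]},{"linear":[0,0,0.019],"rotation":[0,0,0]},{"linear":[0,0,0],"rotation":[0,0,0]}]'; python3 -m crank '[{"linear":[0,0,0],"rotation":[0,0,0]},{"linear":[0,0,0],"rotation":[0,0,0]},{"linear":[0,0,0],"rotation":[0,0,0]},{"linear":[0,0,0],"rotation":[0,0,0]}]' 1;  python3 -m crank '[{"linear":[0,0,-0.01],"rotation":[0,0,0]},{"linear":[0,0,-0.025],"rotation":[0,0,0]},{"linear":[0,0,-0.03],"rotation":[0,0,0]},{"linear":[0,0,-0.015],"rotation":[0,0,0]},{"linear":[0,0,0],"rotation":[0,0,0]},{"linear":[0,0,0],"rotation":[0,0,0]}]'; python3 w.py
```

```text
clock: 21.52
tool_pos: [550.9, -72.0, 63.8]
tool_rot: [3.141, -0.003, 3.141]
force: [-0.3, -1.3, 0.4]
width: 57.3
grasp_force: 0.0
clock: 22.02
tool_pos: [552.2, -71.9, 65.6]
tool_rot: [-3.141, 0.002, -3.141]
force: [-1.3, -1.8, 6.6]
width: 35.5
grasp_force: 30.0
clock: 22.78
tool_pos: [551.1, -71.3, 143.6]
tool_rot: [3.141, -0.002, -3.141]
force: [0.6, 0.2, -2.9]
width: 35.7
grasp_force: 30.0
[  0.05  -0.08  -2.8  -47.54 -20.52] [0.56 0.56 0.42 0.17 0.03] 23.575 [551.7 -71.5 144.8]
```

Also loaded (2.8 N). It goes to the tray at (540,-280).

```bash
python3 -m crank '[{"linear":[0.001,-0.018,0],"rotation":[0,0,0]},{"linear":[0.002,-0.034,0],"rotation":[0,0,0]},{"linear":[0.002,-0.04,0],"rotation":[0,0,0]},{"linear":[0.002,-0.04,0],"rotation":[0,0,0]},{"linear":[0.002,-0.036,0],"rotation":[0,0,0]},{"linear":[0.002,-0.026,0],"rotation":[0,0,0]},{"linear":[0.001,-0.014,0],"rotation":[0,0,0]},{"linear":[0,0,0],"rotation":[0,0,0]},{"linear":[0,0,0.02],"rotation":[0,0,0]},{"linear":[0,0,0.025],"rotation":[0,0,0]},{"linear":[0,0,0.015],"rotation":[0,0,0]},{"linear":[0,0,0.008],"rotation":[0,0,0]},{"linear":[0,0,0],"rotation":[0,0,0]},{"linear":[0,0,0.005],"rotation":[0,0,0]},{"linear":[0,0,0.0025],"rotation":[0,0,0]},{"linear":[0,0,0],"rotation":[0,0,0]},{"linear":[0,0,0],"rotation":[0,0,0]}]'
```

```text
clock: 25.7
tool_pos: [539.9, -279.7, 69.7]
tool_rot: [-3.141, 0.001, -3.141]
force: [0.2, 0.1, 1.3]
width: 35.5
grasp_force: 30.0
```

```bash
python3 -m crank '[{"linear":[0,0,0],"rotation":[0,0,0]},{"linear":[0,0,0],"rotation":[0,0,0]},{"linear":[0,0,0],"rotation":[0,0,0]},{"linear":[0,0,0],"rotation":[0,0,0]}]' -0.3; python3 -m crank '[{"linear":[0,0,-0.015],"rotation":[0,0,0]},{"linear":[0,0,-0.03],"rotation":[0,0,0]},{"linear":[0,0,-0.035],"rotation":[0,0,0]},{"linear":[0,0,-0.035],"rotation":[0,0,0]},{"linear":[0,0,-0.035],"rotation":[0,0,0]},{"linear":[0.03,0.02,0],"rotation":[0,0,0]},{"linear":[0.03,0.04,0],"rotation":[0,0,0]},{"linear":[0.03,0.04,0],"rotation":[0,0,0]},{"linear":[0.03,0.04,0],"rotation":[0,0,0]},{"linear":[0.03,0.04,0],"rotation":[0,0,0]},{"linear":[0,0.02,0],"rotation":[0,0,0]},{"linear":[0,0,0],"rotation":[0,0,0]},{"linear":[0,0,0],"rotation":[0,0,0]}]'
python3 - <<'E'
from h import *
for n in("scene","top"): cv2.imwrite(f"pics/{n}4.png",vision.snapshot(n)[:,:,::-1])
a=cv2.imread("pics/scene4.png")[110:330,100:520];b=cv2.imread("pics/top4.png")[130:310,90:450]
cv2.imwrite("pics/c6.png",np.vstack([cv2.resize(a,(570,299)),cv2.resize(b,(570,285))]))
E
```

```text
clock: 26.2
tool_pos: [539.7, -279.5, 69.2]
tool_rot: [-3.142, -0.0, -3.141]
force: [0.9, -0.8, -0.4]
width: 57.1
grasp_force: 0.0
clock: 27.82
tool_pos: [390.1, -80.3, 219.7]
tool_rot: [-3.141, 0.001, -3.141]
force: [-0.4, 0.8, -0.2]
width: 57.2
grasp_force: 0.0
```

View pics/c6.png

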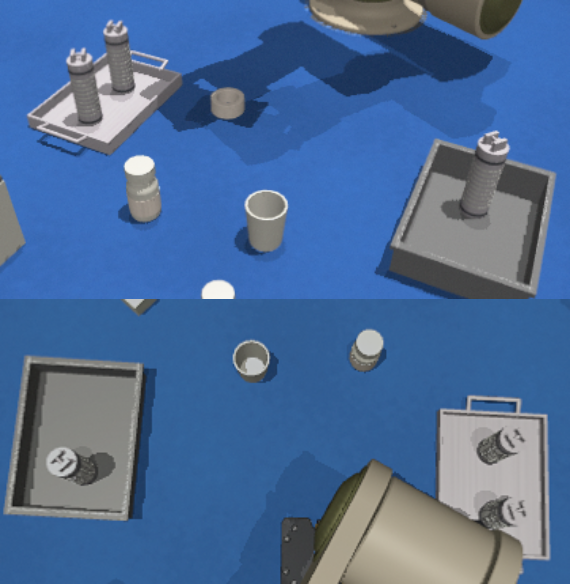

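Two handles stand upright in the tray (scene crop (84,88) and (119,60)) and one in the bin (485,178). The jar, cup and tape have not moved, and the arm is clear.

```bash
python3 -c "
from rig import sign_off;print(sign_off())"
```

```text
the job is handed in; nothing more can be done
None
```

The job is handed in at about 28 s: the two loaded handles (about 2.6 N and 2.8 N when lifted) stand upright in the steel tray, the empty one (about 1.0 N) stands upright in the grey bin, and the jar, cup and tape roll were left where they were.

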